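Unlatch the sample clamp and hold its arm up

TASK

Open the bench clamp that holds the small weighing bottle: pick up the tamping mallet by its wooden handle and, with its rubber face, drive the brass lock pin on top of the clamp arm fully down (with the mallet, not the gripper), then stand the mallet upright on the worktop again, clear of the clamp. Then pull the red latch handle sideways, away from the arm, against its spring, lift the arm off the ball until its free end is about 7 cm above where it was, and finish while still holding it raised and still. Leave the sample jar, the beaker and the conical flask standing where they are.

Things in the scene. Friction and masses are not known exactly. Their poses are not given: they have to be found in the camera images.
- stand_origin (a point): Fixed clamp stand: point at worktop level straight under the steel ball stud (ball 40 mm across, top at z = 66 mm). The point's x axis runs along the arm from the ball to the hinge, 200 mm away on the side far from the robot; y points sideways to the latch handle; z up. The stand differs in place and yaw between starts and never moves.
- clamp_arm (a joint): Hinge of the grey clamp arm, rad. 0 = closed, coupler box over the ball; grows to at most 0.8 as the free end rises (0.35 is about 7 cm). It takes about 3 N to lift at the free end, falls shut when let go, and cannot rise while the latch is in.
- tongue_hinge (a point): Hinge axis of the clamp arm, in the middle of the arm, 62 mm above the worktop, 200 mm behind the ball. The hinge axis is this point's y axis (parallel to the stand's y); the point tilts with the arm.
- latch (a joint): Sprung latch on the arm, m. 0 = in, its bolt caught under the ball; 0.018 = pulled fully out along the stand's +y. It comes free of the ball at 0.012. The spring pulls it back with 1.5 N at 0 and about 7 N at 0.018, so keep it pulled until the arm has risen 30 mm. Blocked after about 1.5 mm while the lock pin is up.
- latch_tab (a point): Red latch handle: upright tab, 12 mm thick along y, 26 mm wide along x, from z = 29 to 90 mm (top 7 mm a lip 17 mm thick). The point is its middle at z = 64 mm, closed, 95 mm to +y of the ball axis; 59 mm of free air to the coupler box above the bolt (z > 45 mm). Axes as the stand's when closed. It rides on the arm: pinch it across its thickness, pull, and lift the arm by it.
- lock_pin (a joint): Sprung lock pin on top of the arm, m. 0 = up (locked; starts between 0 and 0.003), 0.014 = fully down against its stop, where its detent keeps it. Driving it takes 8 to 12 N. The latch is free from about 0.010.
- pin_top (a point): Centre of the flat top of the brass pin head (16 mm across), on the arm's mid-line 47 mm behind the ball axis; 102 mm above the worktop with the pin up, 88 mm with the pin fully down, where it still stands 3 mm above the grey 34 x 40 mm housing.
- mallet_center (a point): Tamping mallet, 125 mm tall, standing upright: black rubber head 40 mm across, 36 mm high with the flat striking face underneath, above it a steel collar and a round wooden handle 20 mm across from 42 to 115 mm up, with a 25 mm end knob on top. This point is on its axis half-way up (62.5 mm above the striking face). Weight about 0.25 kg.
- mallet: The same tamping mallet; this origin is the centre of its striking face.
- stand: The same stand (same origin and axes) with the arm, latch and pin it carries. Its blue base plate, 290 x 110 x 12 mm, spans x -50 to 240 mm and y -55 to +55 mm. A small weighing bottle is fixed on it under the arm at x = 105 mm. The arm's coupler box, 60 x 60 mm, sits centred over the ball, its top at z = 79 mm when closed.
- sample_jar_mid (a point): Bystander: plastic sample jar with screw cap, 68 mm across, 125 mm tall; point half-way up.
- beaker_mid (a point): Bystander: small glass beaker, 56 mm across, 70 mm tall; point half-way up.
- flask_mid (a point): Bystander: conical glass flask, 64 mm across, 102 mm tall; point half-way up.
Not all that is in view belongs to the job. What is meant by the mallet is not orange or turquoise, and is the larger of those in its own colour.

How it is judged:
By the outcome, as a careful person would: the job done as asked, in the order asked, and still so for the second after the job is handed in, while the arm keeps its last pose, push and grip.
It also fails if it takes over 56 s, if anything falls off the work surface, if the arm or the gripper's body presses on something with over 40 N, if the wrist force passes 120 N, or if a joint passes its speed limit or range.

ROBOT

A 7-joint arm with a two-finger parallel gripper is mounted at the origin on a cart in front of the work surface, level with it; the furniture and walls round the work are solid. World frame = base frame: x ahead of the robot, y to its left, z up, the work surface at z = 0. Lengths are in m, angles in rad, forces in N, time in s.
With the tool pointing down it reaches from about 0.425 to 0.975 m from the base axis. Payload 16.7 kg.
Tool frame: the origin (TCP) lies midway between the tips of the shut fingers; the grasp point (between the pads) lies 19 mm behind it; z points along the fingers, y is the line along which they close (so a half turn about z gives the same grasp; the last joint's range is limited). The gripper opens to 85 mm and grips with 20 to 120 N. Pads are 22 mm wide; open, the fingers measure 114 mm over their backs; the gripper's body (76 mm by 85 mm) begins 54 mm behind the grasp point. The pads swing forward as they close: fully open they stand 13 mm farther back than shut.
Start: joints at [-1.446, 0.426, 0.074, 1.606, -0.034, 1.111, -0.067], TCP at [0.183, 0.65, 0.231] pointing down, gripper open.
Joint ranges: [-2.85, 2.85], [-0.5, 2.14], [-1.23, 1.37], [0.21, 2.46], [-1.02, 4.16], [0.16, 2.05], [-2.73, 2.73]. Speed limits (rad/s): [1.89, 1.89, 2.39, 2.39, 3.01, 3.01, 3.01].

INTERFACE

Orientations are given as [roll, pitch, yaw] about the fixed x, y, z axes, in that order (R = Rz(yaw) Ry(pitch) Rx(roll)).
In Python, from workcell import sense, capture, close_job, spot_in gives the robot as it stands.
- The arm moves only by the tool apply_moves, never from a script. Its argument "steps" is a list of rows, each a list of 5 numbers: the shift along the world's x, y, z in cm, then the turn about the world's z in rad, then the finger opening in cm, from 0 to 8.54. A call has 1 to 12 rows; each row shifts and turns the commanded pose from where the row before left it; what a row does not reach is not made up. A row lasts 1/10 s, in which the tool goes at most 50 mm and 8.59 degrees, less where a joint would pass 70% of its speed; a pose out of reach is approached as far as the arm can. A call with a gripper value outside its range is refused whole. The fingers move at their own pace and stop on an object; "grip_force" is the grip in N (left out, the last holds). Time passes only in rows, so rows that do not move let the fingers close. It gives the time, the measured TCP pose, the force, the opening and the grip force at its end, in the units of the state.
- sense(): the state, without advancing time (a new reading comes with each control period).
- capture(name): name is "scene" or "top"; returns a dict with "frame" (420x560x3 uint8, red, green, blue), "z_map" (420x560 float32, m along the optical axis (not along the pixel's ray), 0 where there is no reading), "K" (3x3 intrinsics, pixels), "eye" and "attitude" of the camera in the world. Camera axes: x right, y down, z forward; pixel columns grow to the right and rows downward; lengths in m; the calibration is good to about 2 mm. A picture is of the moment at which its call begins.
- close_job(): hands the job in; it is judged then, once.
Trained networks look in the newest picture that a camera, given by its name, has taken for a name from the list of things; names that differ only in an ending like _2 or _b are one class to them, and where a whole thing is asked for, a point or a joint stands for the part that bears it (a point fixed in the world has none). Each returns a list of dicts, best first, with "confidence" (0 to 1); they miss things now and then, are a little off and sometimes report something else, mostly with a low value. They report only what shows in the picture. A call takes as long as a camera call. They do not tell look-alikes from the thing itself.
- spot_in(camera, label): "extent" ([left, top, right, bottom] in pixels, round what is visible of it).
The state is a dict: "time": time; "q": joint angles; "qvel": joint speeds; "tau": joint torques, N m; "ee_pos": TCP position; "orientation": TCP orientation; "ft_force": force on the tool from outside, world axes, zero at the start; "ft_torque": the same for the moment, N m; "opening": finger opening in m; "grip_force": force on a finger pad.
Only numpy, scipy, OpenCV 4.12 (cv2) and the standard library are available. Lean on these libraries where they do the work, as an engineer would, in place of code of your own. Each camera call takes 0.05 s, during which the arm holds its last target. There are 200 camera calls.

## Working session

There is one attempt and no reset: what is moved stays moved. The work goes in short steps, Python scripts to look and compute and a tool call to move; the robot and the scene stay as the last step left them, time stands still between calls to the robot, and variables do not carry over. Pictures are saved under pics/ and viewed, at most 10 in all, crops included, and the job is handed in when it is done.

Besides the shell and the picture viewer there is one more tool, called after "Call:" as a command line: name --pt "numbers of a row" for each row, then --argument value for the rest. apply_moves: Moves the arm, as the interface text tells. Its arguments: {"type":"object","properties":{"steps":{"type":"array","items":{"type":"array","items":{"type":"number"}}},"grip_force":{"type":"number"}},"required":["steps"]}

```bash
mkdir -p pics
cat > h.py <<'E'
import numpy as np, cv2
from workcell import sense, capture, close_job, spot_in
def cloud(c):
    K=c["K"];z=c["z_map"];v,u=np.mgrid[:z.shape[0],:z.shape[1]]
    P=np.stack([(u-K[0,2])/K[0,0]*z,(v-K[1,2])/K[1,1]*z,z],-1)
    R=np.array(c["attitude"],float)
    if R.shape!=(3,3):
        from scipy.spatial.transform import Rotation as Ro
        R=Ro.from_euler('xyz',R).as_matrix() if R.size==3 else None
    W=P@R.T+np.array(c["eye"]); W[z==0]=np.nan
    return W
def save(c,n): cv2.imwrite("pics/"+n,c["frame"][:,:,::-1])
E
python3 - <<'E'
from h import *
for n in("scene","top"):
    c=capture(n);save(c,n+"0.png");print(n,c["eye"],c["attitude"],c["K"][0])
    W=cloud(c);np.savez("pics/"+n+"0.npz",W=W,f=c["frame"])
    for l in("mallet","stand","latch_tab","pin_top","sample_jar_mid","beaker_mid","flask_mid"):
        for d in spot_in(n,l)[:4]:
            e=np.array(d["extent"]).astype(int);m=((e[0]+e[2])//2,(e[1]+e[3])//2)
            print(l,e,round(d["confidence"],2),W[m[1],m[0]].round(3))
print(sense())
E
```

```text
scene [-0.13025318 -0.6987071   0.56173428] [-2.02791023 -0.01805329 -0.7661747 ] [393.53418406   0.         278.25841316]
mallet [329 255 347 307] 0.91 [ 0.428 -0.31   0.067]
mallet [364 287 380 330] 0.89 [ 0.431 -0.395  0.047]
mallet [304 264 320 322] 0.75 [ 0.358 -0.301  0.068]
mallet [300 259 310 299] 0.6 [ 0.407 -0.238  0.044]
stand [224 189 320 248] 0.82 [0.574 0.046 0.025]
stand [214 160 230 192] 0.48 [0.619 0.348 0.056]
latch_tab [224 196 234 216] 0.71 [0.498 0.151 0.051]
pin_top [371 223 398 255] 0.6 [ 0.675 -0.266  0.05 ]
pin_top [225 191 323 249] 0.33 [0.575 0.038 0.021]
sample_jar_mid [215 160 231 192] 0.73 [0.621 0.345 0.056]
sample_jar_mid [328 254 349 309] 0.67 [ 0.428 -0.31   0.067]
sample_jar_mid [163 162 186 203] 0.66 [0.443 0.364 0.077]
beaker_mid [373 223 397 255] 0.84 [ 0.675 -0.269  0.052]
flask_mid [217 161 233 195] 0.75 [0.623 0.337 0.051]
top [0.459289   0.02334215 1.55466673] [-3.08773874e+00  1.24703560e-03 -1.56839614e+00] [473.35149934   0.         272.1487496 ]
mallet [363 255 380 269] 0.72 [ 0.369 -0.284  0.069]
mallet [372 230 386 244] 0.7 [ 0.447 -0.3
[... 476 characters left out ...]
29 0.341 0.084]
{'time': 0.8, 'q': array([-1.44554444,  0.42610671,  0.07390511,  1.6059833 , -0.0341147 ,
        1.11080961, -0.06708761]), 'qvel': array([-0.0013679 , -0.00063793, -0.000368  ,  0.00106893, -0.0003593 ,
        0.00069314, -0.00092915]), 'tau': array([ 5.17668632e-04, -9.49431539e+01,  3.75704482e+00, -4.63856828e+01,
        1.91459153e-02,  2.59531029e-03, -7.33200500e-05]), 'ee_pos': array([0.18314123, 0.64964826, 0.23130484]), 'orientation': array([-3.14154173e+00, -3.94926280e-05,  2.86678466e+00]), 'ft_force': array([-0.01481617,  0.98575622,  0.54755622]), 'ft_torque': array([-0.00891474,  0.03894889,  0.02205997]), 'grip_force': 0.0, 'opening': 0.08498355298395513}
```

View pics/scene0.png

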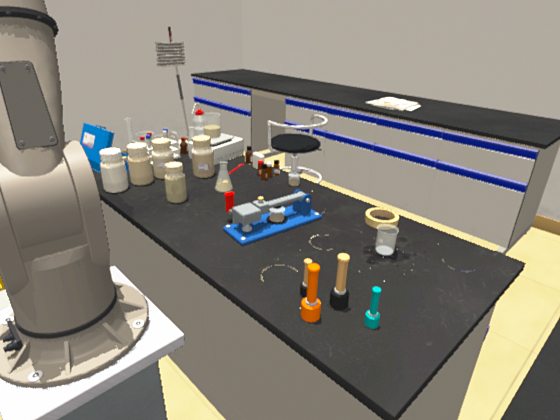

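View pics/top0.png

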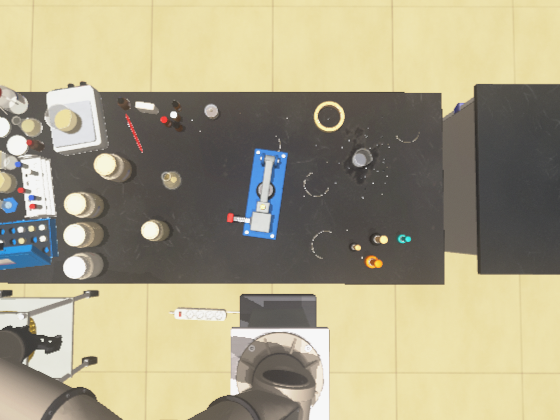

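In the scene picture, four things could be taken for the mallet: black/wood large (340,285), black/wood small (306,278), orange (312,295) and turquoise (374,308). I choose the one at (340,285), which is (381,239) in the top view: wood/black and the larger of its colour. The stand is at (272,215), with the red tab at (229,203). Next I measure these and check the choice in a crop.

Run:
```python
from h import *
S=np.load("pics/scene0.npz");T=np.load("pics/top0.npz")
for n,D in(("scene",S),("top",T)):
    W=D["W"];f=D["f"];hsv=cv2.cvtColor(f,cv2.COLOR_RGB2HSV)
    X,Y,Z=W[...,0],W[...,1],W[...,2]
    reg=(X>.4)&(X<.8)&(Y>-.1)&(Y<.25)
    print(n,"table z",np.nanmedian(Z[(X>.45)&(X<.55)&(Y>-.15)&(Y<-.05)]))
    b=reg&(hsv[...,0]>100)&(hsv[...,0]<125)&(hsv[...,1]>150)&(Z<.025)
    r=cv2.minAreaRect((W[b][:,:2]*1000).astype(np.float32));print("plate",b.sum(),r)
    t=reg&((hsv[...,0]<8)|(hsv[...,0]>172))&(hsv[...,1]>150)&(Z>.02)&(Z<.11)
    print("tab",t.sum(),np.median(W[t],0).round(4),W[t].min(0).round(3),W[t].max(0).round(3))
    m=reg&(Z>.083)&(Z<.12)
    v,u=np.where(m);print("pin",m.sum(),np.median(W[m],0).round(4),u.min(),u.max(),v.min(),v.max(), W[m][:,2].max())
    m=(X>.38)&(X<.5)&(Y>-.37)&(Y<-.26)
    for a,bb in((.005,.036),(.045,.11),(.112,.13)):
        k=m&(Z>a)&(Z<bb); 
        # drop the small one
        print("mallet",a,k.sum(),np.median(W[k],0).round(4),np.nanmin(W[k],0).round(3),np.nanmax(W[k],0).round(3))
f=S["f"][235:335,280:400,::-1];g=T["f"][140:245,220:300,::-1]
cv2.imwrite("pics/crop.png",np.hstack([cv2.resize(f,(420,350),interpolation=2),cv2.resize(g,(267,350),interpolation=2)]))
```

```text
scene table z -0.0006748183022897702
plate 1377 ((593.0867309570312, 56.84693908691406), (133.93894958496094, 308.5220031738281), 82.5601577758789)
tab 143 [0.4988 0.1512 0.0696] [0.489 0.145 0.034] [0.517 0.169 0.09 ]
pin 106 [0.5286 0.0572 0.0863] 224 268 192 206 0.10012844390616249
mallet 0.005 272 [ 0.4239 -0.3203  0.0247] [ 0.38  -0.331  0.005] [ 0.458 -0.292  0.036]
mallet 0.045 252 [ 0.4308 -0.3158  0.0791] [ 0.426 -0.322  0.045] [ 0.443 -0.302  0.109]
mallet 0.112 102 [ 0.4334 -0.314   0.1232] [ 0.425 -0.322  0.112] [ 0.45  -0.299  0.126]
top table z 0.0016361821373767071
plate 1479 ((588.0460205078125, 49.348426818847656), (107.67814636230469, 286.6581115722656), 82.0198745727539)
tab 45 [0.5076 0.1556 0.0915] [0.492 0.146 0.083] [0.52  0.162 0.098]
pin 234 [0.5268 0.0597 0.0866] 228 277 156 231 0.10265393184089366
mallet 0.005 220 [ 0.4384 -0.3046  0.007 ] [ 0.381 -0.37   0.005] [ 0.499 -0.261  0.036]
mallet 0.045 33 [ 0.4408 -0.3021  0.0716] [ 0.431 -0.315  0.045] [ 0.45  -0.296  0.108]
mallet 0.112 46 [ 0.4399 -0.3093  0.1254] [ 0.429 -0.321  0.119] [ 0.45  -0.3    0.129]
```

View pics/crop.png

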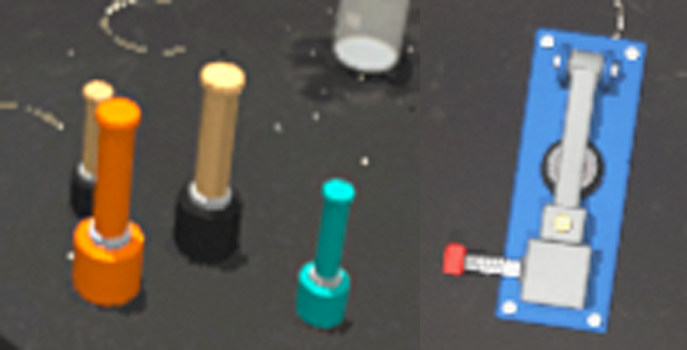

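The crop shows the large wood/black mallet at crop (215,160), clearly bigger than the small one beside it. The axis is at about (0.4385,-0.3105). The stand yaw is about -0.139, the ball (0.494,0.0625), the pin (0.5405,0.056) and the tab (0.507,0.1565), all matching the measured tab and sizes.

Call:
apply_moves --pt "2.6 -2.9 0.4 0.011 8" --pt "2.6 -2.9 0.4 0.011 8" --pt "2.6 -2.9 0.4 0.011 8" --pt "2.6 -2.9 0.4 0.011 8" --pt "2.6 -2.9 0.4 0.011 8" --pt "2.6 -2.9 0.4 0.011 8" --pt "2.6 -2.9 0.4 0.011 8" --pt "2.6 -2.9 0.4 0.011 8" --pt "2.6 -2.9 0.4 0.011 8" --pt "2.6 -2.9 0.4 0.011 8" --pt "2.6 -2.9 0.4 0.011 8" --pt "2.6 -2.9 0.4 0.011 8"

```text
time: 2.0
ee_pos: [0.4961, 0.3003, 0.2797]
orientation: [3.141, 0.0, 2.999]
ft_force: [-0.3, 0.5, -0.8]
opening: 0.0801
grip_force: 0.0
```

Run:
```python
from h import *
S=np.load("pics/scene0.npz");T=np.load("pics/top0.npz")
for D in(S,T):
    W=D["W"];h=cv2.cvtColor(D["f"],cv2.COLOR_RGB2HSV);X,Y,Z=W[...,0],W[...,1],W[...,2]
    r=(X>.3)&(X<.5)&(Y<-.2)&(Y>-.5)&(Z>.02)
    for n,a,b in(("or",5,14),("tq",80,95)):
        k=r&(h[...,0]>a)&(h[...,0]<b)&(h[...,1]>(225 if n=="or" else 120))
        zt=np.percentile(W[k][:,2],98);t=k&(Z>zt-.015);print(n,W[t].mean(0).round(3),zt)
    k=(abs(X-.365)<.04)&(abs(Y+.284)<.04)&(Z>.06)&(h[...,1]<200);print("small",np.median(W[k],0).round(3),W[k][:,2].max())
    k=(abs(X-.54)<.03)&(abs(Y-.056)<.03)&(Z>.094)&(Z<.11);print("pin",k.sum(),W[k].mean(0).round(4))
```

```text
or [ 0.359 -0.299  0.117] 0.12187866357833965
tq [ 0.437 -0.395  0.084] 0.08854843639858528
small [ 0.37  -0.303  0.095] 0.11646003197534716
pin 17 [0.5359 0.0541 0.0974]Traceback (most recent call last):
  File "<stdin>", line 8, in <module>
    return _quantile_unchecked(
        a, q, axis, out, overwrite_input, method, keepdims, weights)
    return _ureduce(a,
                    func=_quantile_ureduce_func,
    ...<5 lines>...
                    overwrite_input=overwrite_input,
                    method=method)
    r = func(a, **kwargs)
    result = _quantile(arr,
                       quantiles=q,
    ...<2 lines>...
                       out=out,
                       weights=wgt)
    slices_having_nans = np.isnan(arr[-1, ...])
                                  ~~~^^^^^^^^^
IndexError: index -1 is out of bounds for axis 0 with size 0
```

Call:
apply_moves --pt "0 -4.2 0 0 6" --pt "0 -4.2 0 0 5" --pt "0 -4.2 0 0 5" --pt "0 -4.2 0 0 5" --pt "0 -4.2 0 0 5" --pt "0 -4.2 0 0 5" --pt "0 -4.2 0 0 5" --pt "-0.5 -4.2 0 0 5" --pt "-0.5 -4.2 0 0 5" --pt "-0.5 -4.2 0 0 5" --pt "-0.5 -4.2 0 0 5" --pt "-1 -4.2 0 0 5"

```text
time: 3.2
ee_pos: [0.465, -0.204, 0.2796]
orientation: [3.142, 0.001, 2.999]
ft_force: [1.1, 0.5, -0.7]
opening: 0.0499
grip_force: 0.0
```

Call:
apply_moves --pt "-1 -4 -1 0 5" --pt "-1 -4 -1 0 5" --pt "-0.5 -1.5 -1 0 5" --pt "-0.2 -1.1 -1 0 5" --pt "0 0 -1 0 5" --pt "0 0 0 0 5" --pt "0 0 0 0 5"

```text
time: 3.9
ee_pos: [0.4385, -0.3076, 0.2294]
orientation: [3.141, -0.0, 3.0]
ft_force: [0.0, 0.4, -0.1]
opening: 0.0497
grip_force: 0.0
```

Call:
apply_moves --pt "0 -0.3 -2 0 5" --pt "0 0 -2.5 0 5" --pt "0 0 -2.5 0 5" --pt "0 0 -2.5 0 5" --pt "0 0 -2.5 0 5" --pt "0 0 -2 0 5" --pt "0 0 -1 0 5" --pt "0 0 -0.6 0 5" --pt "0 0 0 0 5"

```text
time: 4.8
ee_pos: [0.4385, -0.3112, 0.0735]
orientation: [3.142, 0.0, 2.999]
ft_force: [0.5, 1.0, 0.5]
opening: 0.0503
grip_force: 0.0
```

Run:
```python
from h import *
c=capture("scene");f=c["frame"][200:335,260:420,::-1];cv2.imwrite("pics/g1.png",cv2.resize(f,(640,540)))
print(sense()["ft_force"])
```

```text
[ 0.58625839 -0.27805591  1.12302585]
```

View pics/g1.png

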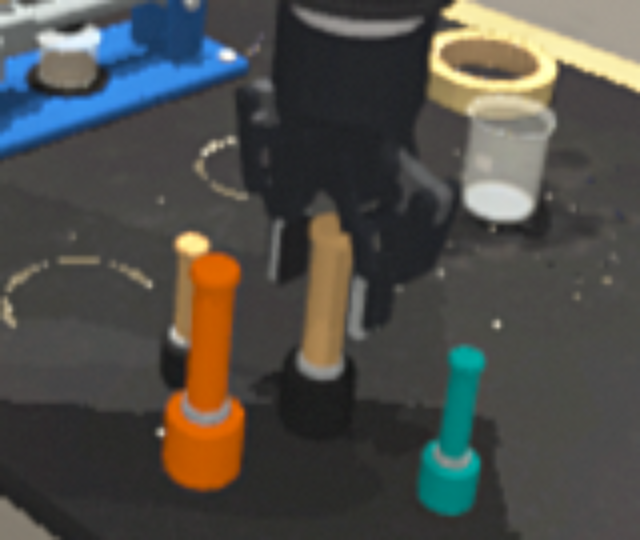

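The handle (325,300) is between the fingers. Closing.

Call:
apply_moves --pt "0 0 0 0 1.5" --pt "0 0 0 0 1" --pt "0 0 0 0 1" --pt "0 0 0 0 1" --pt "0 0 0 0 1" --pt "0 0 0 0 1" --grip_force 80

```text
time: 5.45
ee_pos: [0.4387, -0.3112, 0.0741]
orientation: [3.141, 0.001, 2.999]
ft_force: [-0.6, 3.1, 8.2]
opening: 0.0194
grip_force: 77.6
```

Call:
apply_moves --pt "0 0 1 0 1" --pt "0 0 2 0 1" --pt "0 0 3 0 1" --pt "0 0 4 0 1" --pt "0 0 4 0 1" --pt "0 0 3 0 1" --pt "0 0 1 0 1" --pt "0 0 0 0 1"

```text
time: 6.25
ee_pos: [0.4385, -0.3115, 0.2545]
orientation: [3.142, 0.002, 2.999]
ft_force: [0.5, 0.7, -3.5]
opening: 0.0192
grip_force: 78.3
```

Run:
```python
from h import *
c=capture("scene");f=c["frame"][150:335,250:450,::-1];cv2.imwrite("pics/g2.png",cv2.resize(f,(640,592)))
W=cloud(c);h=cv2.cvtColor(c["frame"],cv2.COLOR_RGB2HSV);p=sense();e=p["ee_pos"];print(e,p["ft_force"],p["opening"])
d=np.linalg.norm(W[...,:2]-e[:2],axis=-1)
for a,b in((.12,.15),(.15,.165),(.165,.19),(.19,.215)):
    k=(d<.03)&(W[...,2]>a)&(W[...,2]<b);print(a,k.sum(),W[k].min(0).round(4) if k.sum() else 0,np.median(W[k],0).round(4) if k.sum() else 0)
k=(d<.035)&(W[...,2]>.06);print("zmin",np.sort(W[k][:,2])[:10].round(4))
```

```text
[ 0.43804184 -0.31104443  0.25303515] [ 0.26434144  0.87540729 -3.90386623] 0.019034899345709545
0.12 0 0 0
0.15 0 0 0
0.165 79 [ 0.4174 -0.3311  0.1808] [ 0.4233 -0.3228  0.1857]
0.19 251 [ 0.4163 -0.3321  0.1901] [ 0.4233 -0.322   0.2034]
zmin [0.1808 0.1811 0.1812 0.1814 0.1814 0.1815 0.1815 0.1817 0.182  0.182 ]
```

View pics/g2.png

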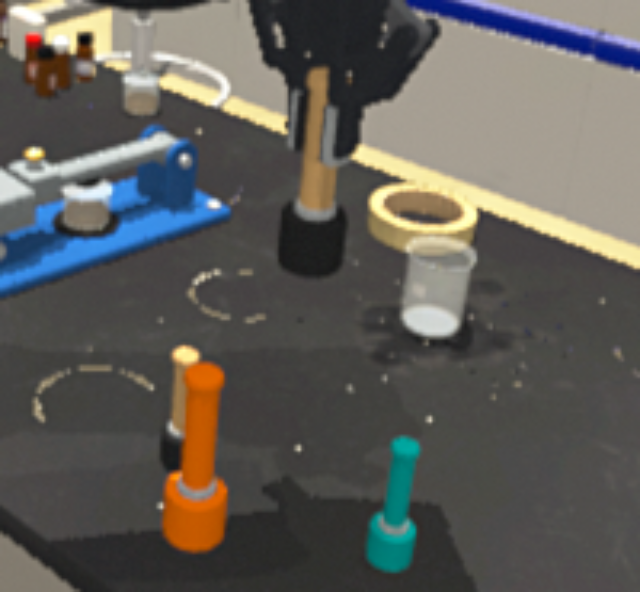

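The mallet (312,170) hangs upright in the grip, and its face is 73 mm below the TCP. Moving above the pin.

Call:
apply_moves --pt "0.5 1.5 0 0 1" --pt "1 3 0 0 1" --pt "1 3.7 0 0 1" --pt "1 3.7 0 0 1" --pt "1 3.7 0 0 1" --pt "1 3.7 0 0 1" --pt "1 3.7 0 0 1" --pt "1 3.7 0 0 1" --pt "1 3.7 0 0 1" --pt "1 3.5 0 0 1" --pt "0.5 2.0 0 0 1" --pt "0.2 0.8 0 0 1"

```text
time: 7.5
ee_pos: [0.5395, 0.0579, 0.2511]
orientation: [-3.14, -0.003, 3.002]
ft_force: [0.5, -0.8, -3.1]
opening: 0.0191
grip_force: 78.4
```

Call:
apply_moves --pt "0 0 -1 0 1" --pt "0 0 -2 0 1" --pt "0 0 -2 0 1" --pt "0 0 -1.2 0 1" --pt "0 0 0 0 1" --pt "0 0 0 0 1" --pt "0 0 0 0 1"

```text
time: 8.2
ee_pos: [0.5406, 0.0553, 0.192]
orientation: [3.141, 0.001, 2.998]
ft_force: [-0.4, 0.3, -3.1]
opening: 0.0193
grip_force: 78.4
```

Run:
```python
from h import *
c=capture("scene");f=c["frame"][150:270,200:350,::-1];cv2.imwrite("pics/p1.png",cv2.resize(f,(750,600)))
p=sense();print(p["ee_pos"],p["ft_force"],p["opening"])
```

```text
[0.54062814 0.0554805  0.19209147] [-0.73436649  0.08893475 -3.56009755] 0.019551098296622292
```

View pics/p1.png

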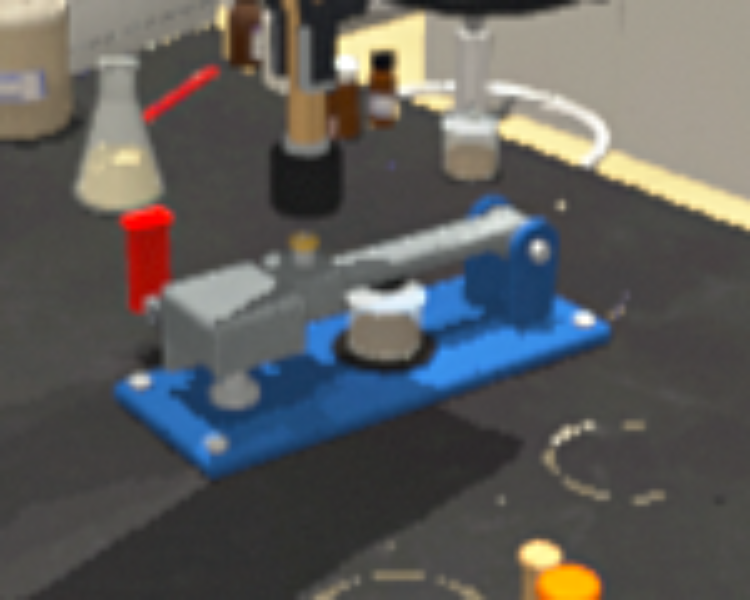

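The mallet head (306,180) is centred over the pin (303,243). Driving it down gradually.

Call:
apply_moves --pt "0 0 -1 0 1" --pt "0 0 -0.7 0 1" --pt "0 0 -0.3 0 1" --pt "0 0 -0.3 0 1" --pt "0 0 -0.3 0 1" --pt "0 0 0 0 1"

```text
time: 8.85
ee_pos: [0.5402, 0.0557, 0.1651]
orientation: [-3.142, -0.0, 2.999]
ft_force: [-0.4, 0.9, -2.2]
opening: 0.0192
grip_force: 78.9
```

Call:
apply_moves --pt "0 0 -0.2 0 1" --pt "0 0 -0.2 0 1" --pt "0 0 -0.1 0 1" --pt "0 0 0 0 1"

```text
time: 9.25
ee_pos: [0.5406, 0.0557, 0.1609]
orientation: [3.141, 0.001, 2.999]
ft_force: [-3.6, 1.0, 13.8]
opening: 0.0193
grip_force: 79.9
```

Call:
apply_moves --pt "0 0 -0.1 0 1" --pt "0 0 -0.1 0 1" --pt "0 0 0 0 1"

```text
time: 9.55
ee_pos: [0.5417, 0.0557, 0.16]
orientation: [3.14, 0.003, 2.999]
ft_force: [-3.4, -0.7, 25.7]
opening: 0.0195
grip_force: 80.2
```

Call:
apply_moves --pt "0 0 0.5 0 1" --pt "0 0 1.5 0 1" --pt "0 0 2.5 0 1" --pt "0 0 2.5 0 1" --pt "-0.5 -1.5 1 0 1" --pt "-1 -3.5 0 0 1" --pt "-1 -3.5 0 0 1" --pt "-1 -3.5 0 0 1" --pt "-1 -3.5 0 0 1" --pt "-1 -3.5 0 0 1" --pt "-1 -2 0 0 1" --pt "0 0 0 0 1"

```text
time: 10.75
ee_pos: [0.4729, -0.1578, 0.2379]
orientation: [-3.141, -0.001, 2.994]
ft_force: [0.5, 0.3, -2.7]
opening: 0.0191
grip_force: 78.4
```

Run:
```python
from h import *
c=capture("scene");f=c["frame"][150:300,200:400,::-1];cv2.imwrite("pics/p2.png",cv2.resize(f,(800,600)))
W=cloud(c);p=sense();e=p["ee_pos"];print(e,p["ft_force"],p["opening"])
k=(np.linalg.norm(W[...,:2]-e[:2],axis=-1)<.035)&(W[...,2]>.06);print("zmin",np.sort(W[k][:,2])[:5].round(4))
X,Y,Z=np.moveaxis(W,-1,0);k=(np.hypot(X-.5405,Y-.056)<.012);print("pin z",np.sort(Z[k])[-6:].round(4))
c=capture("top");W=cloud(c);X,Y,Z=np.moveaxis(W,-1,0);k=(np.hypot(X-.5405,Y-.056)<.012);print("pin z top",np.sort(Z[k])[-6:].round(4))
```

```text
[ 0.47389648 -0.15600908  0.23792235] [ 0.36904563  0.83813646 -3.03871715] 0.019359772500400777
zmin [0.1637 0.1642 0.1647 0.1648 0.1648]
pin z [0.0873 0.0874 0.088  0.0881 0.0882 0.0884]
pin z top [0.0927 0.0928 0.0933 0.0944 0.0965 0.097 ]
```

View pics/p2.png

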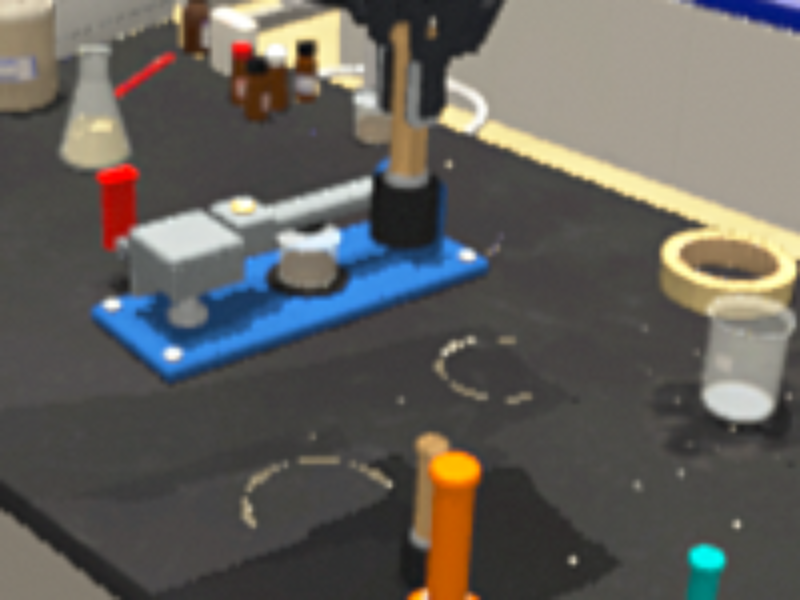

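The pin head (243,205) is now nearly flush on the housing, at z = 0.088. Setting the mallet down on the free worktop.

Call:
apply_moves --pt "0 0 -1 0 1" --pt "0 0 -2.5 0 1" --pt "0 0 -3 0 1" --pt "0 0 -3 0 1" --pt "0 0 -3 0 1" --pt "0 0 -2 0 1" --pt "0 0 -1 0 1" --pt "0 0 -0.5 0 1" --pt "0 0 0 0 1" --pt "0 0 0 0 1"

```text
time: 11.85
ee_pos: [0.4757, -0.1544, 0.079]
orientation: [3.142, 0.001, 2.999]
ft_force: [-0.8, 0.6, -3.1]
opening: 0.0191
grip_force: 78.4
```

Call:
apply_moves --pt "0 0 -0.2 0 1" --pt "0 0 0 0 1"

```text
time: 12.05
ee_pos: [0.4755, -0.1543, 0.0767]
orientation: [3.141, 0.001, 2.999]
ft_force: [0.4, -0.9, -3.2]
opening: 0.0193
grip_force: 78.4
```

Call:
apply_moves --pt "0 0 -0.2 0 1" --pt "0 0 -0.1 0 1" --pt "0 0 0 0 1"

```text
time: 12.35
ee_pos: [0.4756, -0.1545, 0.074]
orientation: [3.141, 0.001, 2.999]
ft_force: [-3.9, 2.7, 16.3]
opening: 0.019
grip_force: 80.1
```

Call:
apply_moves --pt "0 0 0.1 0 1" --pt "0 0 0 0 2.2" --pt "0 0 0 0 3" --pt "0 0 0 0 4.5" --pt "0 0 0 0 4.5" --pt "0 0 0 0 4.5" --pt "0 0 0 0 4.5" --grip_force 40

```text
time: 13.05
ee_pos: [0.4752, -0.1544, 0.0743]
orientation: [-3.142, -0.0, 2.999]
ft_force: [-0.3, -0.4, -0.5]
opening: 0.0448
grip_force: 0.0
```

Call:
apply_moves --pt "0 0 1 0 4.5" --pt "0 0 2 0 4.5" --pt "0 0 3 0 4.5" --pt "0 0 4 0 4.5" --pt "0 0 4 0 4.5" --pt "0 0 2 0 4.5" --pt "0 0 0 0 5"

```text
time: 13.75
ee_pos: [0.4764, -0.1548, 0.2377]
orientation: [3.14, 0.005, 2.998]
ft_force: [0.1, 0.1, -0.7]
opening: 0.0502
grip_force: 0.0
```

Run:
```python
from h import *
c=capture("scene");f=c["frame"][130:330,170:410,::-1];cv2.imwrite("pics/p3.png",cv2.resize(f,(720,600)))
p=sense();print(p["ee_pos"],p["ft_force"],p["opening"])
W=cloud(c);X,Y,Z=np.moveaxis(W,-1,0)
k=(abs(X-.507)<.04)&(abs(Y-.157)<.03)&(Z>.03);h=cv2.cvtColor(c["frame"],cv2.COLOR_RGB2HSV);k&=((h[...,0]<8)|(h[...,0]>172))&(h[...,1]>150)
print(np.median(W[k],0),W[k].min(0),W[k].max(0))
k=(np.hypot(X-.475,Y+.154)<.03)&(Z>.11)&(Z<.13);print("mallet top",W[k].min(0),W[k].max(0))
```

```text
[ 0.47574097 -0.1544251   0.23589898] [-0.67878936 -0.33843973 -0.62137529] 0.05030634589360544
[0.49897426 0.15101651 0.0695285 ] [0.48961578 0.14490885 0.03178819] [0.5169265  0.1656335  0.09115086]
mallet top [ 0.46087    -0.16683125  0.11030789] [ 0.48183523 -0.14370512  0.12605539]
```

View pics/p3.png

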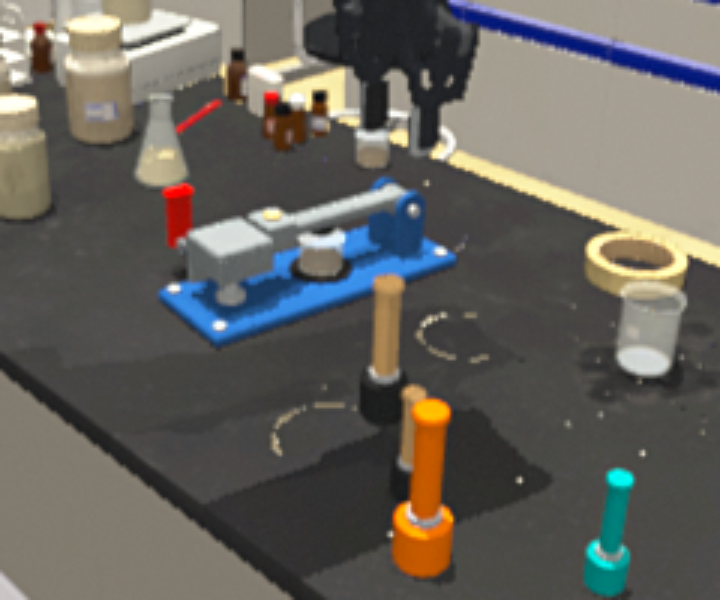

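The mallet stands upright at (385,350), clear of the clamp, and the bystanders are untouched. Moving over the red tab (178,215).

Call:
apply_moves --pt "0.1 1.5 0 0 5" --pt "0.3 3 0 0 5" --pt "0.3 3.5 0 0 5" --pt "0.3 3.5 0 0 5" --pt "0.3 3.5 0 0 5" --pt "0.3 3.5 0 0 5" --pt "0.3 3.5 0 0 5" --pt "0.3 3.5 -0.5 0 5" --pt "0.3 3 -1 0 5" --pt "0.3 1.6 -1.5 0 5" --pt "0.3 1 -2 0 4.5" --pt "0 0 0 0 4.5"

```text
time: 15.0
ee_pos: [0.5045, 0.1572, 0.1814]
orientation: [-3.138, -0.004, 3.001]
ft_force: [-1.1, 0.3, 0.3]
opening: 0.0449
grip_force: 0.0
```

Call:
apply_moves --pt "0 0 -1 0 4.5" --pt "0 0 -2 0 4.5" --pt "0 0 -2 0 4.5" --pt "0 0 -1 0 4.5" --pt "0 0 0 0 4.5" --pt "0 0 0 0 4.5"

```text
time: 15.6
ee_pos: [0.5065, 0.1563, 0.1249]
orientation: [3.141, 0.0, 2.998]
ft_force: [-1.0, 0.9, -0.3]
opening: 0.045
grip_force: 0.0
```

Run:
```python
from h import *
c=capture("scene");f=c["frame"][140:260,180:330,::-1];cv2.imwrite("pics/t1.png",cv2.resize(f,(750,600)))
p=sense();print(p["ee_pos"],p["ft_force"],p["opening"])
```

```text
[0.50669327 0.15645809 0.12518346] [-0.17037489  0.25234871 -0.44812692] 0.0448601268084089
```

View pics/t1.png

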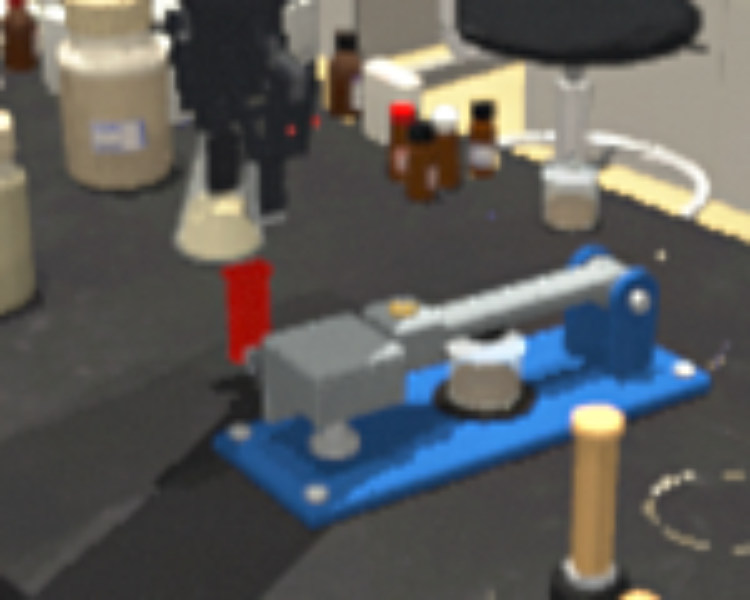

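The fingers (222,180) and (272,210) straddle the tab (248,310). Descending to TCP z of about 0.05 and pinching.

Call:
apply_moves --pt "0 0 -1.5 0 4.5" --pt "0 0 -2 0 4.5" --pt "0 0 -2 0 4.5" --pt "0 0 -1.2 0 4.5" --pt "0 0 -0.7 0 4.5" --pt "0 0 0 0 4.5" --pt "0 0 0 0 4.5"

```text
time: 16.35
ee_pos: [0.5066, 0.1567, 0.0509]
orientation: [3.141, 0.001, 2.999]
ft_force: [-0.6, 0.9, 0.3]
opening: 0.0448
grip_force: 0.0
```

Call:
apply_moves --pt "0 0 0 0 3" --pt "0 0 0 0 2" --pt "0 0 0 0 1.5" --pt "0 0 0 0 0.6" --pt "0 0 0 0 0.6" --pt "0 0 0 0 0.6" --pt "0 0 0 0 0.6" --grip_force 45

```text
time: 17.05
ee_pos: [0.5065, 0.1566, 0.0507]
orientation: [3.141, 0.001, 2.999]
ft_force: [-0.7, -1.9, 6.4]
opening: 0.0163
grip_force: 43.7
```

An opening of 16 mm means the pads are on the lip. I reopen, go about 6 mm lower and pinch again.

Call:
apply_moves --pt "0 0 0 0 2.2" --pt "0 0 0 0 3" --pt "0 0 0 0 3" --pt "0 0 -0.3 0 3" --pt "0 0 -0.3 0 3" --pt "0 0 0 0 3"

```text
time: 17.65
ee_pos: [0.5059, 0.1565, 0.0438]
orientation: [-3.141, -0.001, 2.999]
ft_force: [0.4, 0.2, 0.0]
opening: 0.0302
grip_force: 0.0
```

Call:
apply_moves --pt "0 0 0 0 2" --pt "0 0 0 0 1.4" --pt "0 0 0 0 0.6" --pt "0 0 0 0 0.6" --pt "0 0 0 0 0.6"

```text
time: 18.15
ee_pos: [0.5062, 0.1565, 0.0443]
orientation: [-3.141, -0.0, 2.999]
ft_force: [0.7, -2.8, -1.9]
opening: 0.0133
grip_force: 36.1
```

Call:
apply_moves --pt "0 0 0 0 0.6" --pt "0.04 0.3 0 0 0.6" --pt "0.04 0.3 0 0 0.6" --pt "0.04 0.3 0 0 0.6" --pt "0.04 0.3 0 0 0.6" --pt "0 0 0 0 0.6"

```text
time: 18.75
ee_pos: [0.5078, 0.1689, 0.0442]
orientation: [-3.141, -0.0, 2.999]
ft_force: [1.3, -6.0, -1.2]
opening: 0.0129
grip_force: 36.2
```

Call:
apply_moves --pt "0.03 0.2 0 0 0.6" --pt "0.03 0.2 0 0 0.6" --pt "0 0.05 0 0 0.6" --pt "0 0 0 0 0.6"

```text
time: 19.15
ee_pos: [0.5083, 0.1728, 0.0442]
orientation: [-3.141, -0.0, 2.999]
ft_force: [0.2, -7.9, -2.2]
opening: 0.0129
grip_force: 36.2
```

Call:
apply_moves --pt "0 0 0.3 0 0.6" --pt "0 0 0.4 0 0.6" --pt "0 0 0.4 0 0.6" --pt "0.03 0 0.5 0 0.6" --pt "0.05 -0.01 0.5 0 0.6" --pt "0.06 -0.01 0.5 0 0.6" --pt "0.07 -0.01 0.4 0 0.6" --pt "0 0 0 0 0.6"

```text
time: 19.95
ee_pos: [0.5111, 0.1723, 0.0747]
orientation: [-3.141, 0.001, 2.998]
ft_force: [4.4, -7.2, -5.2]
opening: 0.013
grip_force: 38.2
```

Call:
apply_moves --pt "0.15 -0.01 0.5 0 0.6" --pt "0.12 -0.01 0.5 0 0.6" --pt "0.13 -0.02 0.5 0 0.6" --pt "0.14 -0.02 0.5 0 0.6" --pt "0.15 -0.02 0.5 0 0.6" --pt "0.16 -0.02 0.5 0 0.6" --pt "0.17 -0.02 0.5 0 0.6" --pt "0.1 -0.02 0.3 0 0.6" --pt "0 0 0 0 0.6" --pt "0 0 0 0 0.6"

```text
time: 20.95
ee_pos: [0.5216, 0.1707, 0.112]
orientation: [-3.141, -0.0, 2.998]
ft_force: [3.3, -7.8, -7.2]
opening: 0.0129
grip_force: 52.6
```

Run:
```python
from h import *
c=capture("scene");f=c["frame"][130:330,170:410,::-1];cv2.imwrite("pics/f1.png",cv2.resize(f,(720,600)))
p=sense();print(p["time"],p["ee_pos"],p["ft_force"],p["opening"],p["grip_force"],abs(p["qvel"]).max())
W=cloud(c);R=np.array([[.99,-.139],[.139,.99]]);s=(W[...,:2]-[.494,.0625])@R.T;z=W[...,2]
for a in(-.015,.0,.1,.13,.16):
    k=(abs(s[...,0]-a)<.006)&(abs(s[...,1])<.008)&(z>.06)&(z<.2);print(a,k.sum(),np.median(z[k]) if k.any() else 0)
```

```text
21.0 [0.52156115 0.17064853 0.11195811] [ 3.8527444  -6.22509847 -7.42568534] 0.01298271738955645 52.625637422315776 0.0016693294057587818
-0.015 38 0.14074986188784988
0.0 15 0.0650054872285668
0.1 11 0.09597950685022782
0.13 6 0.10088612819605614
0.16 5 0.08960650841388568
```

View pics/f1.png

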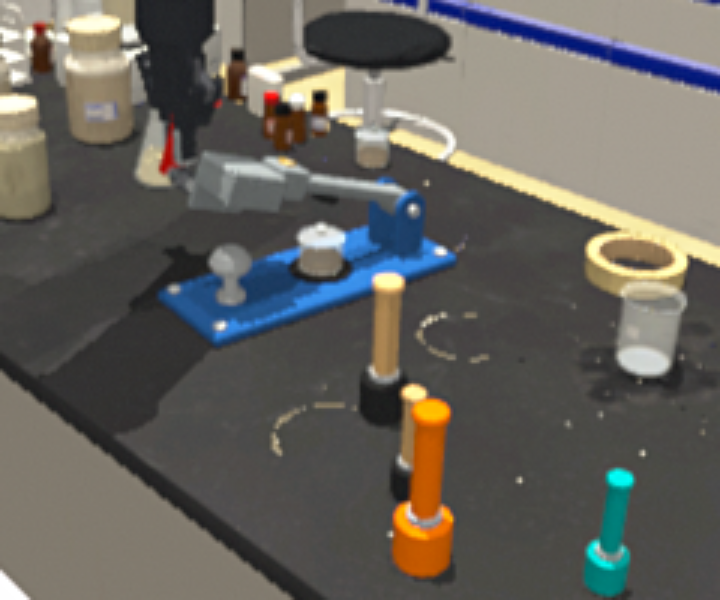

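Run:
```python
from h import *
for n in("scene","top"):
    c=capture(n);W=cloud(c);R=np.array([[.99,-.139],[.139,.99]]);s=(W[...,:2]-[.494,.0625])@R.T;z=W[...,2]
    k=(s[...,0]>-.005)&(s[...,0]<.035)&(abs(s[...,1])<.022)&(z>.1)&(z<.17)
    print(n,k.sum(),np.polyfit(s[k][:,0],z[k],1))
    r=s[k][:,0]; d=.2-r; h=z[k]-.062; rho=np.hypot(d,h)
    print("theta",np.median(np.arctan2(h,d)-np.arcsin(.017/rho)))
p=sense();print(p["ee_pos"],p["ft_force"])
```

```text
scene 52 [-0.04342253  0.14292018]
theta 0.33648943048321034
top 196 [-0.34778999  0.15283712]
theta 0.349859470312191
[0.52151871 0.1706678  0.11190617] [ 3.35747977 -7.47610197 -6.90630466]
```

The arm is at about 0.345 rad (7 cm), held still, with the mallet and the bystanders standing. Handing in.

```bash
python3 -c "
from h import *
print(close_job())"
```

```text
the job is handed in; nothing more can be done
None
```

I handed in the job at about 21 s of the 56 s: the pin is down, the mallet stands upright clear of the clamp, and the arm is held still about 7 cm up by the latch handle, with jar, beaker and flask untouched (no verdict was returned).

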